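# Set out the sugar-sweet sample on the counter board

## Robot

A 6-joint arm with a two-finger parallel gripper is mounted at the origin on the work surface. World frame = base frame: x ahead of the robot, y to its left, z up, the work surface at z = 0. Lengths are in m, angles in rad, forces in N, time in s.
With the tool pointing down it reaches from about 0.375 to 0.975 m from the base axis. Payload 3.8 kg.
Tool frame: the origin (TCP) lies midway between the tips of the shut fingers; the grasp point (between the pads) lies 19 mm behind it (robot.grip_point_offset is the z of the grasp point in the tool frame, in m); z points along the fingers, y is the line along which they close (so a half turn about z gives the same grasp; the last joint's range is limited). The gripper opens to 88 mm and grips with 3 to 60 N. Pads are 18 mm wide; open, the fingers measure 123 mm over their backs; the gripper's body (75 mm by 187 mm) begins 45 mm behind the grasp point.
Start: joints at [-1.296, 0.264, 1.604, -0, 1.274, -0.037], TCP at [0.207, -0.642, 0.239] pointing down, gripper open.
Joint ranges: [-2.63, 2.63], [-0.94, 2.18], [0.31, 2.57], [-1.31, 4.45], [0, 2.66], [-2.55, 2.55]. Speed limits (rad/s): [2.57, 2.57, 3.14, 3.14, 3.14, 3.14].

## Interface

Orientations are given as a unit quaternion [w, x, y, z].
In Python, from cell import robot gives the robot as it stands.
- The arm moves only by the tool carry_out, never from a script. Its argument "deltas" is a list that holds one entry, the list of rows, each a list of 5 numbers: the opening, from 0 (shut) to 1 (fully open), then the shift along the tool's x, y, z in mm, then the turn about the tool's z in degrees. In form: [[[claw, dx, dy, dz, twist], ...]]. A call has 1 to 20 rows; each row shifts and turns the commanded pose from where the row before left it, along the tool's axes as they then stand; what a row does not reach is not made up. A row lasts 1/8 s, in which the tool goes at most 62.5 mm and 10.7 degrees, less where a joint would pass 70% of its speed; a pose out of reach is approached as far as the arm can. A call is refused whole if a number of a shift passes 62.5 or a number of a turn 10.7, either way. A call with a gripper value outside its range is refused whole. The fingers move at their own pace and stop on an object; "newtons" is the grip in N (left out, the last holds). Time passes only in rows, so rows that do not move let the fingers close. It gives the time, the measured TCP pose, the force, the opening and the grip force at its end, in the units of the state.
- robot.observe(): the state, without advancing time (a new reading comes with each control period).
- robot.get_image(name): name is "scene" or "top" or "wrist"; returns (picture, depth): 480x640x3 uint8, red, green, blue; 480x640 float32, m along the optical axis (not along the pixel's ray), 0 where there is no reading.
- robot.get_calibration(name): a dict with "intrinsics" (3x3 intrinsics, pixels), "k1" (the pictures are not rectified: a ray, as slopes to the right and down, at radius r is drawn at 1 + k1 r^2 times it, then the intrinsics apply), "view" (4x4, takes a point from world to camera coordinates). Camera axes: x right, y down, z forward; pixel columns grow to the right and rows downward; lengths in m; the calibration is good to about 2 mm. A picture is of the moment at which its call begins: read the wrist's pose just before it. get_calibration takes no time and is no camera call; for the wrist camera it gives the pose at the moment of the call.
- robot.hand_in(): hands the job in; it is judged then, once.
Trained networks look in the newest picture that a camera, given by its name, has taken for a name from the list of things; names that differ only in an ending like _2 or _b are one class to them, and where a whole thing is asked for, a point or a joint stands for the part that bears it (a point fixed in the world has none). Each returns a list of dicts, best first, with "confidence" (0 to 1); they miss things now and then, are a little off and sometimes report something else, mostly with a low value. They report only what shows in the picture. A call takes as long as a camera call. They do not tell look-alikes from the thing itself.
- robot.look_for(query, camera): "centre" ([column, row] as shares, 0 to 1, of the picture: columns of its width, rows of its height, amid what is visible of it).
- robot.cut_out(query, camera): "region" (480x640 bool, what is visible of it) and "centre" ([column, row] as shares, 0 to 1, of the picture: columns of its width, rows of its height, amid what is visible of it).
- robot.spot_point(query, camera): "centre" ([column, row] as shares, 0 to 1, of the picture: columns of its width, rows of its height: a listed point, or the origin of a listed thing).
The state is a dict: "time": time; "joint_positions": joint angles; "dq": joint speeds; "effort": joint torques, N m; "tool_pos": TCP position; "eef_rot": TCP orientation; "ft_force": force on the tool from outside, world axes, zero at the start; "ft_torque": the same for the moment, N m; "width": finger opening in m; "finger_force": force on a finger pad.
Only numpy, scipy, OpenCV 4.12 (cv2) and the standard library are available. Lean on these libraries where they do the work, as an engineer would, in place of code of your own. Each camera call takes 0.05 s, during which the arm holds its last target. There are 200 camera calls.

## Task

Set out the sample of pressed-sugar sweets on the display board: the large round sweet goes on the middle of the square stand with the small round sweet centred on top of it, and the flower sweet goes on the middle of the round stand. Lay the square sweet flat on the board midway between the two stands, its sides squared up with the board, and lay the bar sweet on the board in front of it (on the robot's side), centred on it and parallel to the board's long edges, with about four centimetres of bare board between the two. Do not push the tin or the wooden mould aside, and leave all the sweets standing still.

Things in the scene. Friction and masses are not known exactly. Their poses are not given: they have to be found in the camera images.
- board: Fixed pale wood board, 190 (its x) by 290 (its y) by 12 mm thick, slightly askew on the table. Origin: centre of underside; x away from the robot, y to the robot's left, z up. The stands are centred on it at x +30, y +95 and -95 mm (which is on which side varies), so midway between them is x +30, y 0, and the bar's place is x -42, y 0.
- square_stand: Fixed low stand of dark wood with a square top 76 by 76 mm, 16 mm high, standing on the board (its top is 28 mm above the table). Origin: centre of its underside, on the board. Axes as the board's.
- round_stand: Fixed low stand of dark wood with a round top of 76 mm diameter, 16 mm high, standing on the board (its top is 28 mm above the table). Origin: centre of its underside, on the board. Axes as the board's.
- big_round_mid (a point): Centre (half-way up) of the large round sweet: off-white upright disc 46 mm in diameter, 22 mm high, about 55 g. Lies loose on the table, z up. All the sweets are rigid, of the same off-white sugar, and lie flat at the start to the left and right of the board.
- small_round_mid (a point): Centre (half-way up) of the small round sweet: off-white upright disc 30 mm in diameter, 18 mm high, about 20 g. Loose on the table, z up.
- flower_mid (a point): Centre (half-way up) of the flower sweet: off-white five-petalled block 20 mm high, about 40 g; round petals of 9.5 mm radius centred 14 mm from the middle, the first on its own x axis, the rest every 72 degrees; 45 mm wide along its own x (from +23.5 to -21 mm). z up; any yaw.
- square_mid (a point): Centre (half-way up) of the square sweet: off-white tile 40 by 40 by 20 mm high, sides along its x and y, about 48 g. z up.
- bar_mid (a point): Centre (half-way up) of the bar sweet: off-white bar 24 mm wide (its x), 76 mm long (its y), 20 mm high, about 55 g. z up.
- tin_mid (a point): Centre (half-way up) of a loose round steel tin, 56 mm in diameter, 42 mm high. A bystander among the sweets: not to be moved. Also among them, both fixed: a grey carton with a black band, 44 by 60 by 26 mm high, and a blue dish 64 mm wide, 12 mm high.
- mould_mid (a point): Centre (half-way up) of the body of a loose dark wooden mould, 45 by 150 by 24 mm high, with a 22 mm wide handle that reaches 130 mm from the centre along its y; lies beyond the board's far edge. A bystander: not to be moved.
Things that resemble listed ones, but are neither listed nor needed, are in the scene too. Leave any turquoise or yellow look-alike of the part that bears flower_mid alone. Leave any orange look-alike of the part that bears bar_mid alone.

How it is judged:
At the end, for the whole second after the job is handed in: Large round within 12 mm of square stand's middle, small one on it within 8 mm; flower within 12 mm of round stand's middle; square 13 mm from midway, within 0.2 rad; bar centre 72 mm in front of the square's and centred on the board, 17 mm, 0.17 rad; all flat, still; tin, mould moved < 20 mm (horizontal distance between big_round_mid and square_stand below 0.012 m and z of big_round_mid in the frame of square_stand between 0.023 and 0.031 m and horizontal distance between small_round_mid and big_round_mid below 0.008 m and z of small_round_mid in the frame of square_stand between 0.043 and 0.051 m and horizontal distance between flower_mid and round_stand below 0.012 m and z of flower_mid in the frame of round_stand between 0.022 and 0.03 m and x of square_mid in the frame of board between 0.017 and 0.043 m and y of square_mid in the frame of board between -0.013 and 0.013 m and z of square_mid in the frame of board between 0.018 and 0.026 m and (angle between the x axis of square_mid and the x axis of board, either way round below 0.2 rad or angle between the x axis of square_mid and the y axis of board, either way round below 0.2 rad) and horizontal distance between bar_mid and square_mid between 0.055 and 0.089 m and x of bar_mid in the frame of board below -0.01 m and y of bar_mid in the frame of board between -0.017 and 0.017 m and z of bar_mid in the frame of board between 0.018 and 0.026 m and angle between the y axis of bar_mid and the y axis of board, either way round below 0.17 rad and angle between each of big_round_mid, small_round_mid, square_mid, bar_mid, flower_mid's own z axis and vertical below 0.12 rad and linear speed of each of big_round, small_round, square, bar, flower below 0.02 m/s and distance of each of tin_mid, mould_mid from where it was at the start of the episode below 0.02 m); the robot touches nothing.
It fails at once if the tin or the mould is shoved out of its place (more than 20 mm) or the tin is tipped (distance of any of tin_mid, mould_mid from where it was at the start of the episode above 0.02 m or angle between tin_mid's own z axis and vertical above 0.5 rad).
It also fails if it takes over 125 s, if anything falls off the work surface, if the arm or the gripper's body presses on something with over 40 N, if the wrist force passes 120 N, or if a joint passes its speed limit or range.

## Working session

There is one attempt and no reset: what is moved stays moved. The work goes in short steps, Python scripts to look and compute and a tool call to move; the robot and the scene stay as the last step left them, time stands still between calls to the robot, and variables do not carry over. Pictures are saved under pics/ and viewed, at most 14 in all, crops included, and the job is handed in when it is done.

Besides the shell and the picture viewer there is one more tool, called after "Emit:" as name(argument=value, ...), one argument or row to a line, values as JSON. carry_out: Moves the arm, as the interface text tells. Its arguments: {"type":"object","properties":{"deltas":{"type":"array"},"newtons":{"type":"number"}},"required":["deltas"]}

```bash
mkdir -p pics; python3 - <<'E'
from cell import robot
import cv2,numpy as np
for c in ["top","scene"]:
    im,d=robot.get_image(c); cv2.imwrite(f"pics/{c}0.png",im[...,::-1]); np.savez(f"{c}0.npz",im=im,d=d)
    k=robot.get_calibration(c); print(c,np.round(k["intrinsics"],1).tolist(),k["k1"],np.round(k["view"],4).tolist())
print(robot.observe())
print({k:getattr(robot,k) for k in dir(robot) if not k.startswith('_') and not callable(getattr(robot,k))})
E
```

```text
top [[528.2, 0.0, 312.4], [0.0, 528.2, 248.5], [0.0, 0.0, 1.0]] -0.15245690001134338 [[-0.0202, -0.9996, -0.0191, 0.0218], [-0.9961, 0.0218, -0.0856, 0.5014], [0.0859, 0.0173, -0.9962, 1.1976], [0.0, 0.0, 0.0, 1.0]]
scene [[609.7, 0.0, 325.2], [0.0, 609.7, 241.8], [0.0, 0.0, 1.0]] -0.07013348562162716 [[-0.4069, 0.9133, -0.0189, 0.2052], [0.6255, 0.2634, -0.7344, -0.2876], [-0.6657, -0.3106, -0.6784, 1.5128], [0.0, 0.0, 0.0, 1.0]]
{'time': 0.1, 'joint_positions': array([-1.29586784e+00,  2.64667955e-01,  1.60519717e+00, -1.36261389e-05,
        1.27369390e+00, -3.68740586e-02]), 'dq': array([-7.23431200e-04, -2.87843357e-04, -4.15991471e-03,  6.84909068e-05,
       -4.09822694e-05, -1.20237371e-03]), 'effort': array([ 2.50295938e-05, -5.03621507e+01, -3.58070827e+01,  7.30745355e-02,
        2.32089206e-02, -5.99584723e-05]), 'tool_pos': array([ 0.20691485, -0.64185109,  0.23754089]), 'eef_rot': array([-9.75456997e-04,  9.87871203e-01,  1.55272406e-01, -1.23216387e-04]), 'ft_force': array([ 0.27160942,  0.39755604, -0.17934947]), 'ft_torque': array([-0.03307167, -0.01069452,  0.01224806]), 'finger_force': 0.0, 'width': 0.08851701136384688}
{'grip_point_offset': -0.0187}
```

View pics/top0.png

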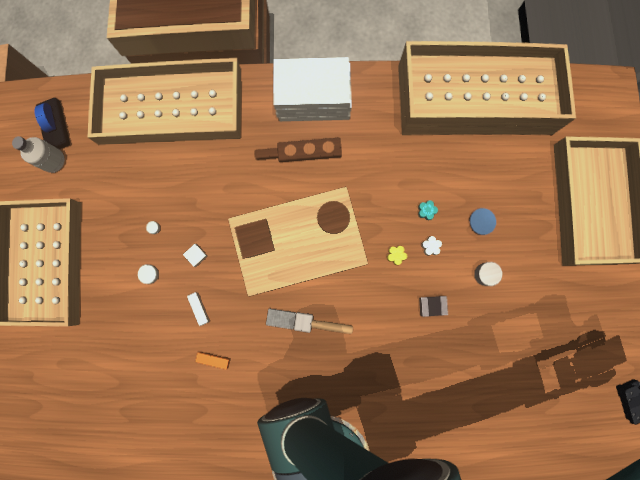

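The top view shows the white sweets to the left of the board: small round (152,228), big round (147,274), square (194,255) and bar (197,309). The orange look-alike bar is at (212,360). On the right are the white flower (432,246), with turquoise (428,210) and yellow (397,255) look-alikes, and the tin (489,273). The square stand is at (254,239) and the round stand at (333,217). The off-white flower and bar match the description. Next I'll confirm them in a crop and measure.

```bash
cat > h.py <<'E'
from cell import robot
import cv2,numpy as np
def rays(k,uv):
    K=np.array(k["intrinsics"]);k1=k["k1"]
    p=(np.atleast_2d(uv)-K[:2,2])/[K[0,0],K[1,1]]
    q=p.copy()
    for _ in range(20): q=p/(1+k1*(q**2).sum(1,keepdims=True))
    V=np.array(k["view"]);R=V[:3,:3]
    return np.c_[q,np.ones(len(q))]@R, -R.T@V[:3,3]
def plane(k,uv,z):
    r,c=rays(k,uv); return c+r*((z-c[2])/r[:,2])[:,None]
def cloud(k,d):
    v,u=np.mgrid[:480,:640]; r,c=rays(k,np.c_[u.ravel(),v.ravel()].astype(float))
    return (c+r*d.reshape(-1,1)).reshape(480,640,3)
def proj(k,P):
    V=np.array(k["view"]);K=np.array(k["intrinsics"]);q=np.atleast_2d(P)@V[:3,:3].T+V[:3,3]
    s=q[:,:2]/q[:,2:]; s=s*(1+k["k1"]*(s**2).sum(1,keepdims=True)); return s*[K[0,0],K[1,1]]+K[:2,2]
def white(im):
    hsv=cv2.cvtColor(im,cv2.COLOR_RGB2HSV); return ((hsv[...,1]<60)&(hsv[...,2]>150)).astype(np.uint8)
E
python3 - <<'E'
from h import *
z=np.load("top0.npz");im,d=z["im"],z["d"];k=robot.get_calibration("top");P=cloud(k,d)
print("table z sd",[ (round(float(np.median(P[b,a,2])),4)) for a,b in [(300,370),(170,340),(460,240),(300,260),(254,239),(333,217)]], P[335:345,165:175,2].std())
w=white(im);n,L,S,C=cv2.connectedComponentsWithStats(w)
for i in range(1,n):
    x,y,ww,hh,a=S[i]
    if a>60 and 120<C[i][0]<510 and 190<C[i][1]<340:
        m=L==i; top=m&(P[...,2]>np.percentile(P[m][:,2],90)-.006); v,u=np.nonzero(top)
        q=P[top][:,:2]
        zt=np.percentile(P[m][:,2],80); pl=plane(k,np.c_[u,v].astype(float),zt)[:,:2]
        r=cv2.minAreaRect(pl.astype(np.float32)*1000)
        print(C[i].round(),a,top.sum(),"ztop",zt.round(4),"mean",pl.mean(0).round(4),"rect",np.round(r[0],1),np.round(r[1],1),round(r[2],1))
# board: pixels by height 12mm ->
reg=robot.get_image("top")
for q in ["board","square_stand","round_stand","mould_mid"]:
    for r in robot.cut_out(q,"top")[:1]:
        v,u=np.nonzero(r["region"]); h=.012 if q=="board" else .028
        pl=plane(k,np.c_[u,v].astype(float),h)[:,:2]; rc=cv2.minAreaRect(pl.astype(np.float32)*1000)
        print(q,round(r["confidence"],2),np.round(rc[0],1),np.round(rc[1],1),round(rc[2],1),pl.mean(0).round(4))
crop=np.hstack([cv2.resize(im[200:320,380:480],(400,480)),cv2.resize(im[255:375,150:250],(400,480))])
cv2.imwrite("pics/crop1.png",crop[...,::-1])
E
```

```text
table z sd [-0.0018, -0.0016, -0.0003, 0.0095, 0.0289, 0.0244] 0.002605737389788911
[152. 227.] 116 95 ztop 0.0188 mean [0.5619 0.3905] rect [562.2 391.2] [26.2 26.9] 43.7
[432. 246.] 250 217 ztop 0.021 mean [ 0.5027 -0.266 ] rect [ 504.  -266.3] [42.4 41.9] 88.7
[194. 255.] 278 234 ztop 0.0214 mean [0.4937 0.2875] rect [493.4 288.5] [38.8 39.5] 43.8
[490. 274.] 426 400 ztop 0.0426 mean [ 0.4339 -0.3943] rect [ 433.3 -394.6] [52.2 51.4] 43.9
[146. 274.] 278 232 ztop 0.0232 mean [0.4508 0.4018] rect [450.2 402. ] [42.4 41.5] 0.1
[197. 309.] 330 290 ztop 0.0215 mean [0.3673 0.2814] rect [367.6 281.5] [74.1 23.6] 22.7
[425. 306.] 109 101 ztop 0.0263 mean [ 0.3628 -0.2428] rect [ 362.6 -242.8] [39.9 13.7] 2.7
[444. 306.] 96 92 ztop 0.0263 mean [ 0.3634 -0.2878] rect [ 363.6 -288. ] [39.8 12.1] 2.3
[290. 320.] 560 479 ztop 0.0202 mean [0.337  0.0617] rect [338.  69.] [102.3  39.5] 80.9
board 0.65 [522.2  46.5] [191.6 292.1] 14.1 [0.5142 0.0417]
square_stand 0.85 [527.6 145.7] [74.8 78.1] 13.4 [0.5275 0.1458]
round_stand 0.79 [573.3 -37.9] [69.3 74.6] 88.7 [ 0.5727 -0.0386]
mould_mid 0.97 [733.3  40.5] [ 47.1 202.4] 3.2 [0.7334 0.0293]
```

View pics/crop1.png

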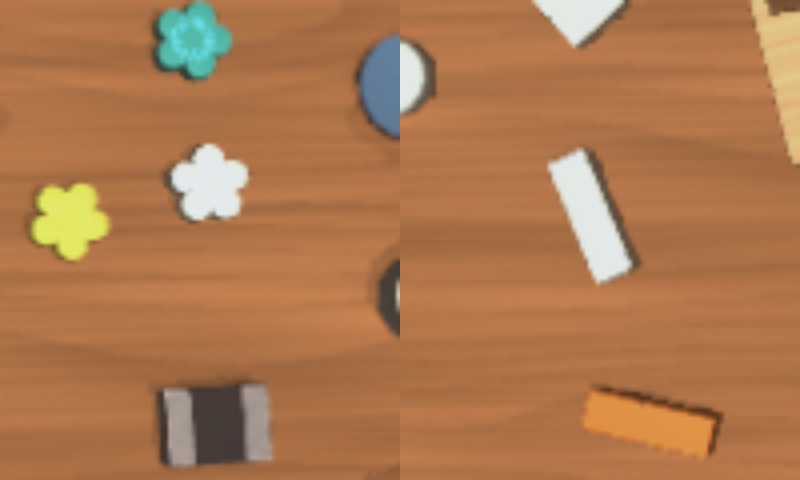

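The crop confirms it: left panel, the white flower is at (208,185) between the turquoise and yellow ones, with a petal pointing up (+x). Right panel, the white bar is at (590,215) and the orange one below is left alone. Next I'll plan the hover over the flower.

```bash
cat >> h.py <<'E'
def plan(x,y,z,psi,s=None):
    """psi: wanted world angle of the closing axis, deg (mod 180). prints twist, then shift in the turned tool axes"""
    s=s or robot.observe(); w,a,b,c=s["eef_rot"]
    from scipy.spatial.transform import Rotation as Ro
    R=Ro.from_quat([a,b,c,w]).as_matrix(); cur=np.degrees(np.arctan2(R[1,1],R[0,1]))
    j6=np.degrees(s["joint_positions"][5]);q1=np.degrees(np.arctan2(y,x))
    ch=min([(psi+180*n-cur) for n in range(-3,4) if abs(q1-(psi+180*n) - (360 if q1-(psi+180*n)>180 else 0))<140],key=abs)
    p=np.radians(cur+ch); ty=np.array([np.cos(p),np.sin(p)]); tx=np.array([-ty[1],ty[0]])
    d=np.array([x,y,z])-s["tool_pos"]
    print(f"t={s['time']:.1f} psi {cur:.1f} j6 {j6:.0f} twist {-ch:.1f} dx {1000*d[:2]@tx:.1f} dy {1000*d[:2]@ty:.1f} dz {-1000*d[2]:.1f}")
E
python3 -c "
from h import *
plan(.5027,-.266,.18,-36)"
```

```text
t=0.3 psi -72.1 j6 -2 twist -36.1 dx 478.2 dy 18.0 dz 58.4
```

Emit:
carry_out(
  deltas=[
    [[0.7,0,0,0,-9],[0.7,0,0,0,-9],[0.7,0,0,0,-9],[0.7,0,0,0,-9],[0.7,48,2,0,0],[0.7,48,2,0,0],[0.7,48,2,0,0],[0.7,48,2,8,0],[0.7,48,2,8,0],[0.7,48,2,8,0],[0.7,48,2,8,0],[0.7,48,2,8,0],[0.7,48,2,8,0],[0.7,46,0,10,0],[0.7,0,0,0,0],[0.7,0,0,0,0]],
  ],
  newtons=15,
)

```text
time: 2.35
tool_pos: [0.5034, -0.2673, 0.1808]
eef_rot: [0.0, 0.891, 0.453, -0.0]
ft_force: [-0.3, 0.5, 0.4]
width: 0.0613
finger_force: 0.0
```

```bash
python3 - <<'E'
from h import *
plan(.5027,-.266,.18,-36)
k=robot.get_calibration("wrist");im,d=robot.get_image("wrist"); cv2.imwrite("pics/w1.png",im[...,::-1])
w=white(im);n,L,S,C=cv2.connectedComponentsWithStats(w)
for i in range(1,n):
    if S[i][4]>400:
        v,u=np.nonzero(L==i); pl=plane(k,np.c_[u,v].astype(float),.02)[:,:2]; print(C[i].round(),S[i][4],pl.mean(0).round(4),np.ptp(pl,axis=0))
        c=pl-pl.mean(0); th=np.degrees(np.angle(np.sum((np.hypot(*c.T)**5)*np.exp(5j*np.arctan2(c[:,1],c[:,0])))))/5; print("petal angle mod 72:",th)
E
```

```text
t=2.4 psi -36.1 j6 6 twist -0.1 dx 0.6 dy -1.3 dz 0.8
[316. 224.] 2214 [ 0.5048 -0.2679] [0.04275371 0.04384301]
petal angle mod 72: 1.421432394204784
[341. 417.] 1150 [ 0.4188 -0.4224] [0.04950292 0.04198047]
petal angle mod 72: -17.99471590912902
```

View pics/w1.png

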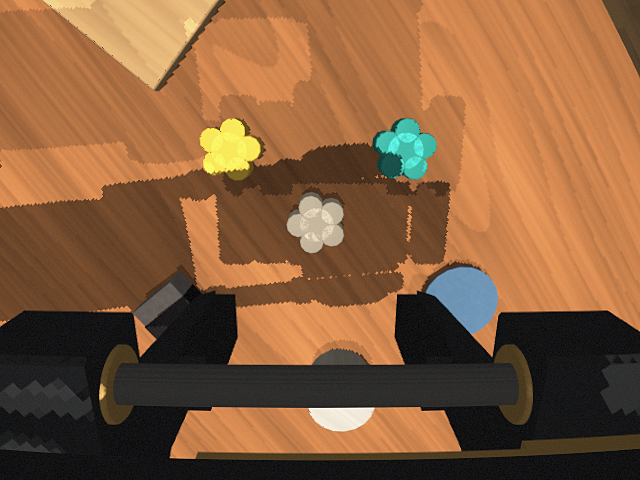

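The wrist view shows the white flower at (316,224), centred between the fingers. Yellow is at (230,148) and turquoise at (405,148), both clear of the fingers. Descend and grip.

Emit:
carry_out(
  deltas=[
    [[0.65,0,0,50,1],[0.65,0,0,50,0],[0.65,0,0,40,0],[0.65,0,0,26,0],[0.65,0,0,10,0],[0.65,0,0,0,0],[0,0,0,0,0],[0,0,0,0,0],[0,0,0,0,0],[0,0,0,0,0],[0,0,0,0,0],[0,0,0,-30,0],[0,0,0,-40,0],[0,0,0,-30,0],[0,0,0,0,0]],
  ],
  newtons=15,
)

```text
time: 4.28
tool_pos: [0.5056, -0.268, 0.1077]
eef_rot: [0.003, 0.895, 0.445, 0.002]
ft_force: [0.1, -0.1, 0.1]
width: 0.0437
finger_force: 15.0
```

```bash
python3 - <<'E'
from h import *
plan(.573,-.0381,.032,14-90)
plan(.573,-.0381,.032,-36)
im,d=robot.get_image("wrist"); cv2.imwrite("pics/w2.png",im[...,::-1])
E
```

```text
t=4.3 psi -37.1 j6 7 twist 38.9 dx 121.0 dy -206.8 dz 75.7
t=4.3 psi -37.1 j6 7 twist -1.1 dx 225.6 dy -80.6 dz 75.7
```

View pics/w2.png

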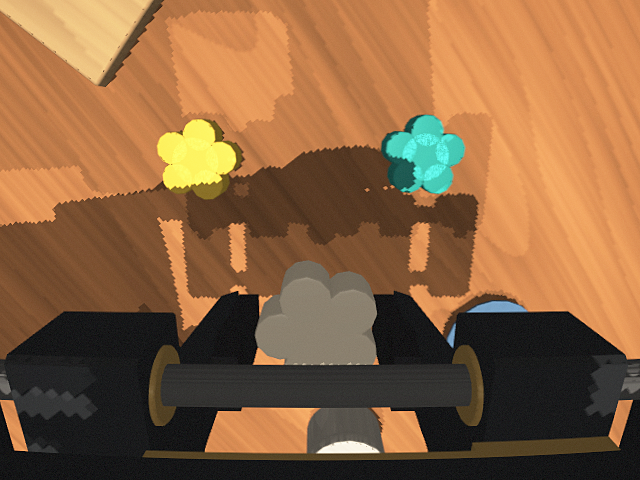

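The flower is held (width 43.7 mm) and visible at (320,315) between the pads. Carry it to the round stand.

Emit:
carry_out(
  deltas=[
    [[0,45,-17,0,0],[0,45,-17,0,0],[0,45,-17,0,0],[0,45,-17,0,0],[0,45,-16,0,0],[0,0,0,0,0],[0,0,0,30,0],[0,0,0,25,0],[0,0,0,12,0],[0,0,0,0,0],[0,0,0,0,0]],
  ],
)

```text
time: 5.7
tool_pos: [0.5728, -0.0374, 0.0383]
eef_rot: [0.0, 0.896, 0.445, 0.0]
ft_force: [0.1, 0.4, -0.2]
width: 0.0438
finger_force: 15.0
```

```bash
python3 - <<'E'
from h import *
plan(.574,-.038,.0325,-37.1)
E
```

```text
t=5.7 psi -37.2 j6 31 twist -0.1 dx 0.2 dy 1.3 dz 5.8
```

Emit:
carry_out(
  deltas=[
    [[0,0,1,3,0],[0,0,0,3,0],[0,0,0,0,0],[0.6,0,0,0,0],[0.6,0,0,0,0],[0.6,0,0,0,0],[0.6,0,0,-30,0],[0.6,0,0,-60,0],[0.6,0,0,-60,0],[0.6,0,0,0,0]],
  ],
)

```text
time: 6.95
tool_pos: [0.5775, -0.0379, 0.1884]
eef_rot: [0.003, 0.895, 0.445, 0.005]
ft_force: [0.3, 0.3, -0.3]
width: 0.0526
finger_force: 0.0
```

```bash
python3 - <<'E'
from h import *
plan(.4505,.4018,.18,-36)
plan(.4505,.4018,.18,20)
E
```

```text
t=7.0 psi -37.1 j6 31 twist -1.1 dx 281.1 dy -361.2 dz 8.4
t=7.0 psi -37.1 j6 31 twist -57.1 dx 456.7 dy 31.1 dz 8.4
```

Emit:
carry_out(
  deltas=[
    [[0.7,0,0,0,-9.5],[0.7,0,0,0,-9.5],[0.7,0,0,0,-9.5],[0.7,0,0,0,-9.5],[0.7,0,0,0,-9.5],[0.7,0,0,0,-9.5],[0.7,45,3,0,0],[0.7,45,3,0,0],[0.7,45,3,0,0],[0.7,45,3,0,0],[0.7,45,3,0,0],[0.7,45,3,0,0],[0.7,45,3,0,0],[0.7,45,3,0,0],[0.7,45,3,0,0],[0.7,45,3,0,0],[0.7,6,1,8,0],[0.7,0,0,0,0],[0.7,0,0,0,0]],
  ],
)

```text
time: 9.32
tool_pos: [0.4473, 0.4005, 0.1728]
eef_rot: [-0.0, 0.575, 0.818, -0.001]
ft_force: [-0.6, -0.3, -1.3]
width: 0.062
finger_force: 0.0
```

```bash
cat >> h.py <<'E'
def wr(zt,zz=None):
    k=robot.get_calibration("wrist");im,d=robot.get_image("wrist");P=cloud(k,d)
    w=white(im);n,L,S,C=cv2.connectedComponentsWithStats(w)
    for i in range(1,n):
        if S[i][4]>500 and C[i][1]<400:
            m=(L==i); m2=m&(P[...,2]>zt-.007)&(P[...,2]<zt+.02)
            if m2.sum()<300: continue
            v,u=np.nonzero(m2); pl=plane(k,np.c_[u,v].astype(float),zt)[:,:2]
            r=cv2.minAreaRect(pl.astype(np.float32)*1000); print(C[i].round(),m.sum(),m2.sum(),pl.mean(0).round(4),"rect",np.round(r[0],1),np.round(r[1],1),round(r[2],1))
    return im
E
python3 - <<'E'
from h import *
im=wr(.022);cv2.imwrite("pics/w3.png",im[...,::-1])
plan(.4505,.4018,.004,20)
k=robot.get_calibration("top");im,d=robot.get_image("top");w=white(im);n,L,S,C=cv2.connectedComponentsWithStats(w)
for i in range(1,n):
    if S[i][4]>60 and 120<C[i][0]<510 and 190<C[i][1]<340:
        print(C[i].round(),S[i][4],plane(k,C[i],.048)[0].round(4))
E
```

```text
[448. 284.] 940 923 [0.5606 0.3923] rect [560.6 392.3] [27.6 27.4] 73.8
[321. 356.] 835 829 [0.489  0.3005] rect [486.4 302.6] [43.2 21.2] 19.8
t=9.4 psi 19.8 j6 20 twist -0.2 dx 0.2 dy 3.2 dz 169.3
[333. 215.] 264 [ 0.5739 -0.0383  0.048 ]
[152. 227.] 107 [0.5584 0.3809 0.048 ]
[194. 255.] 280 [0.4913 0.2817 0.048 ]
[490. 274.] 427 [ 0.4336 -0.3925  0.048 ]
[194. 301.] 160 [0.3854 0.2822 0.048 ]
[425. 306.] 111 [ 0.3634 -0.2387  0.048 ]
[444. 306.] 97 [ 0.3639 -0.2828  0.048 ]
[289. 320.] 701 [0.3394 0.0655 0.048 ]
```

View pics/w3.png

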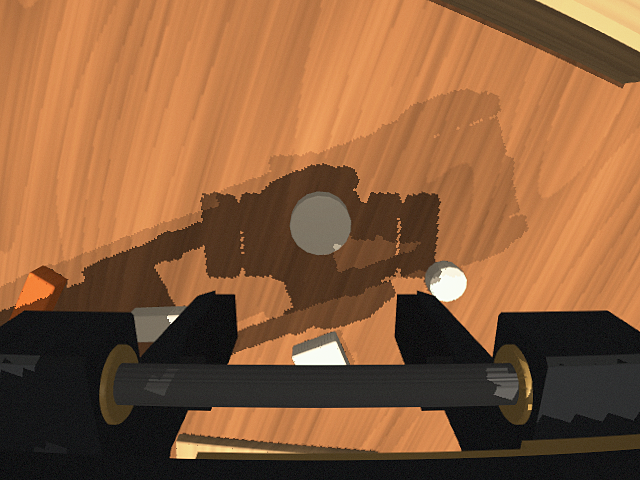

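The wrist view shows the big round at (320,223), centred between the fingers, with the small round at (446,282) clear of them. The flower now sits on the round stand at about (0.574,-0.038). Grip the big round.

Emit:
carry_out(
  deltas=[
    [[0.7,0,3,50,0],[0.7,0,0,50,0],[0.7,0,0,40,0],[0.7,0,0,20,0],[0.7,0,0,8,0],[0.7,0,0,0,0],[0,0,0,0,0],[0,0,0,0,0],[0,0,0,0,0],[0,0,0,0,0],[0,0,0,0,0],[0,0,0,-30,0],[0,0,0,-40,0],[0,0,0,-30,0],[0,0,0,0,0],[0,0,0,0,0]],
  ],
)

```text
time: 11.42
tool_pos: [0.4494, 0.4023, 0.1044]
eef_rot: [-0.0, 0.575, 0.819, -0.001]
ft_force: [-0.7, -0.5, -0.5]
width: 0.0453
finger_force: 15.0
```

```bash
python3 - <<'E'
from h import *
plan(.528,.146,.0335,20)
E
```

```text
t=11.4 psi 19.9 j6 20 twist -0.1 dx -267.7 dy -13.8 dz 70.9
```

Emit:
carry_out(
  deltas=[
    [[0,-45,-2,0,0],[0,-45,-2,0,0],[0,-45,-3,0,0],[0,-45,-2,0,0],[0,-45,-2,0,0],[0,-43,-3,0,0],[0,0,0,10,0],[0,0,0,25,0],[0,0,0,20,0],[0,0,0,10,0],[0,0,0,0,0],[0,0,0,0,0]],
  ],
)

```text
time: 12.92
tool_pos: [0.5284, 0.1465, 0.041]
eef_rot: [0.0, 0.574, 0.819, 0.0]
ft_force: [0.3, -0.1, -1.0]
width: 0.0455
finger_force: 15.0
```

```bash
python3 - <<'E'
from h import *
plan(.528,.146,.0335,20)
E
```

```text
t=12.9 psi 19.9 j6 -7 twist -0.1 dx -0.4 dy -0.5 dz 7.5
```

Emit:
carry_out(
  deltas=[
    [[0,0,0,5,0],[0,0,0,2,0],[0,0,0,0,0],[0.62,0,0,0,0],[0.62,0,0,0,0],[0.62,0,0,0,0],[0.62,0,0,-30,0],[0.62,0,0,-60,0],[0.62,0,0,-60,0],[0.5,0,0,0,0],[0.5,0,0,0,0]],
  ],
)

```text
time: 14.3
tool_pos: [0.5277, 0.146, 0.1833]
eef_rot: [-0.0, 0.575, 0.818, -0.0]
ft_force: [0.2, -0.3, -0.1]
width: 0.044
finger_force: 0.0
```

```bash
python3 - <<'E'
from h import *
plan(.5613,.3914,.15,20)
k=robot.get_calibration("wrist");im,d=robot.get_image("wrist"); P=cloud(k,d)
m=(P[...,2]>.042)&(P[...,2]<.062)&(np.hypot(P[...,0]-.528,P[...,1]-.146)<.045); 
v,u=np.nonzero(m&(white(im)>0)); print(len(u))
if len(u)>50:
  pl=plane(k,np.c_[u,v].astype(float),.05); print(pl.mean(0),pl.min(0),pl.max(0))
cv2.imwrite("pics/w4.png",im[...,::-1])
E
```

```text
t=14.3 psi 19.9 j6 -7 twist -0.1 dx 219.1 dy 115.5 dz 33.3
109
[0.52189064 0.14036222 0.05      ] [0.51257831 0.12333603 0.05      ] [0.54314643 0.15949594 0.05      ]
```

View pics/w4.png

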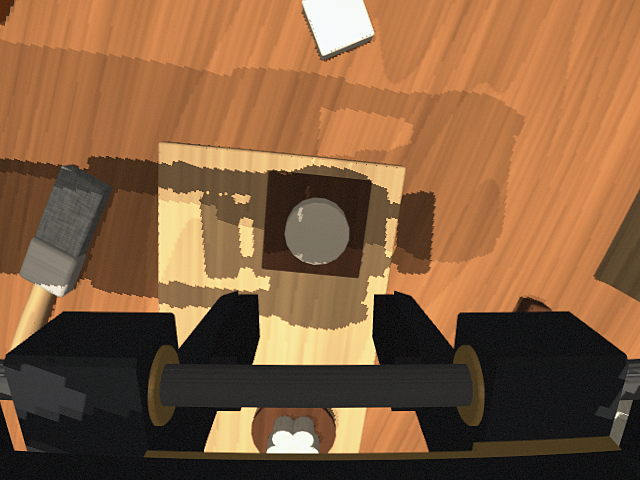

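The big round sits on the square stand at (317,231), centred allowing for parallax. The small round is next.

Emit:
carry_out(
  deltas=[
    [[0.5,44,23,0,0],[0.5,44,23,0,0],[0.5,44,23,0,0],[0.5,44,23,0,0],[0.5,43,23,0,0],[0.5,0,0,30,0],[0.5,0,0,40,0],[0.5,0,0,30,0],[0.5,0,0,0,0],[0.5,0,0,0,0]],
  ],
)

```text
time: 15.6
tool_pos: [0.5616, 0.3909, 0.0832]
eef_rot: [-0.0, 0.575, 0.818, -0.001]
ft_force: [0.7, 0.2, 0.2]
width: 0.0442
finger_force: 0.0
```

```bash
python3 - <<'E'
from h import *
plan(.5613,.3914,.004,20)
k=robot.get_calibration("wrist");im,d=robot.get_image("wrist"); P=cloud(k,d)
m=(P[...,2]>.012)&(P[...,2]<.025)&(np.hypot(P[...,0]-.5613,P[...,1]-.3914)<.03)
v,u=np.nonzero(m); pl=plane(k,np.c_[u,v].astype(float),.018)[:,:2]; print(len(u),u.mean(),v.mean(),pl.mean(0),pl.min(0),pl.max(0))
E
```

```text
t=15.6 psi 19.9 j6 13 twist -0.1 dx 0.5 dy -0.1 dz 79.2
2281 314.51775537045154 260.8062253397633 [0.56197626 0.39209589] [0.54749435 0.37679098] [0.57675347 0.4068138 ]
```

Emit:
carry_out(
  deltas=[
    [[0.5,1,0,40,0],[0.5,0,0,30,0],[0.5,0,0,9,0],[0.5,0,0,0,0],[0,0,0,0,0],[0,0,0,0,0],[0,0,0,0,0],[0,0,0,0,0],[0,0,0,0,0],[0,0,0,-30,0],[0,0,0,-40,0],[0,0,0,-40,0],[0,0,0,0,0],[0,0,0,0,0]],
  ],
)

```text
time: 17.4
tool_pos: [0.561, 0.3917, 0.114]
eef_rot: [-0.0, 0.575, 0.818, -0.0]
ft_force: [-0.5, -1.4, -0.4]
width: 0.0293
finger_force: 15.0
```

```bash
python3 - <<'E'
from h import *
plan(.528,.146,.056,20)
E
```

```text
t=17.4 psi 19.9 j6 13 twist -0.1 dx -219.6 dy -115.0 dz 58.0
```

Emit:
carry_out(
  deltas=[
    [[0,-44,-23,0,0],[0,-44,-23,0,0],[0,-44,-23,0,0],[0,-44,-23,0,0],[0,-44,-23,0,0],[0,0,0,0,0],[0,0,0,25,0],[0,0,0,20,0],[0,0,0,6,0],[0,0,0,0,0],[0,0,0,0,0]],
  ],
)

```text
time: 18.77
tool_pos: [0.5286, 0.1466, 0.0642]
eef_rot: [0.0, 0.574, 0.819, 0.0]
ft_force: [0.6, -0.2, -0.6]
width: 0.0293
finger_force: 15.0
```

```bash
python3 - <<'E'
from h import *
plan(.528,.146,.055,20)
E
```

```text
t=18.8 psi 19.9 j6 -7 twist -0.1 dx -0.3 dy -0.8 dz 9.2
```

Emit:
carry_out(
  deltas=[
    [[0,0,-1,6,0],[0,0,0,3,0],[0,0,0,0,0],[0,0,0,0,0],[0.48,0,0,0,0],[0.48,0,0,0,0],[0.48,0,0,0,0],[0.48,0,0,-25,0],[0.48,0,0,-50,0],[0.48,0,0,-60,0],[0.65,0,0,0,0],[0.65,0,0,0,0]],
  ],
)

```text
time: 20.27
tool_pos: [0.5269, 0.1456, 0.1894]
eef_rot: [-0.0, 0.575, 0.818, -0.0]
ft_force: [0.4, 0.7, -0.0]
width: 0.057
finger_force: 0.0
```

```bash
python3 - <<'E'
from h import *
plan(.4937,.288,.10,43.8)
im,d=robot.get_image("wrist"); cv2.imwrite("pics/w5.png",im[...,::-1])
E
```

```text
t=20.3 psi 19.9 j6 -7 twist -23.9 dx 125.7 dy 74.6 dz 89.4
```

View pics/w5.png

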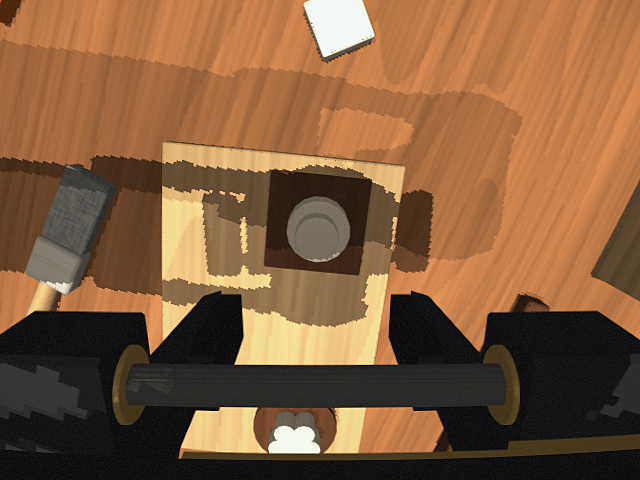

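The small round sits centred on the big one at (318,235). Now the square sweet at (338,25).

Emit:
carry_out(
  deltas=[
    [[0.65,0,0,0,-8],[0.65,0,0,0,-8],[0.65,0,0,0,-8],[0.65,42,25,0,0],[0.65,42,25,0,0],[0.65,42,25,0,0],[0.65,0,0,45,0],[0.65,0,0,45,0],[0.65,0,0,0,0],[0.65,0,0,0,0]],
  ],
)

```text
time: 21.58
tool_pos: [0.4938, 0.2884, 0.0996]
eef_rot: [-0.0, 0.392, 0.92, -0.0]
ft_force: [0.7, 0.1, -0.2]
width: 0.057
finger_force: 0.0
```

```bash
cat >> h.py <<'E'
def near(x,y,r,zt):
    k=robot.get_calibration("wrist");im,d=robot.get_image("wrist"); P=cloud(k,d)
    m=(P[...,2]>zt-.007)&(P[...,2]<zt+.008)&(np.hypot(P[...,0]-x,P[...,1]-y)<r)
    v,u=np.nonzero(m); pl=plane(k,np.c_[u,v].astype(float),zt)[:,:2]
    R=cv2.minAreaRect(pl.astype(np.float32)*1000); print(len(u),(u.mean(),v.mean()),"mean",pl.mean(0).round(4),"rect",np.round(R[0],1),np.round(R[1],1),round(R[2],1)); return im
E
python3 - <<'E'
from h import *
plan(.4937,.288,.004,43.8)
near(.4937,.288,.035,.02)
E
```

```text
t=21.6 psi 43.9 j6 -16 twist 0.1 dx -0.2 dy -0.3 dz 95.6
4718 (np.float64(314.2409919457397), np.float64(252.2089868588385)) mean [0.4935 0.2892] rect [493.8 288.9] [39.6 40.9] 41.5
```

Emit:
carry_out(
  deltas=[
    [[0.65,0,0,40,1],[0.65,0,0,35,0],[0.65,0,0,20,0],[0.65,0,0,0,0],[0,0,0,0,0],[0,0,0,0,0],[0,0,0,0,0],[0,0,0,0,0],[0,0,0,0,0],[0,0,0,-30,0],[0,0,0,-50,0],[0,0,0,-50,0],[0,0,0,0,0],[0,0,0,0,0]],
  ],
)

```text
time: 23.38
tool_pos: [0.4935, 0.2884, 0.1345]
eef_rot: [-0.0, 0.4, 0.917, -0.0]
ft_force: [0.5, -0.9, -1.3]
width: 0.0399
finger_force: 15.0
```

```bash
python3 - <<'E'
from h import *
plan(.551,.0538,.017,14)
E
```

```text
t=23.4 psi 42.9 j6 -15 twist 28.9 dx -241.5 dy -1.0 dz 117.5
```

Emit:
carry_out(
  deltas=[
    [[0,0,0,0,9],[0,0,0,0,10],[0,0,0,0,10],[0,-48,0,0,0],[0,-48,0,0,0],[0,-48,0,0,0],[0,-48,0,0,0],[0,-49,-1,0,0],[0,0,0,0,0],[0,0,0,40,0],[0,0,0,40,0],[0,0,0,30,0],[0,0,0,0,0],[0,0,0,0,0]],
  ],
)

```text
time: 25.12
tool_pos: [0.5502, 0.0549, 0.0247]
eef_rot: [-0.0, 0.616, 0.787, -0.0]
ft_force: [0.1, 0.7, -0.1]
width: 0.0398
finger_force: 15.0
```

```bash
python3 - <<'E'
from h import *
plan(.551,.0538,.0172,14)
E
```

```text
t=25.1 psi 13.9 j6 -11 twist -0.1 dx -1.3 dy 0.5 dz 7.5
```

Emit:
carry_out(
  deltas=[
    [[0,-1,0,5,0],[0,0,0,2,0],[0,0,0,0,0],[0.6,0,0,0,0],[0.6,0,0,0,0],[0.6,0,0,0,0],[0.6,0,0,-30,0],[0.6,0,0,-60,0],[0.6,0,0,-60,0],[0.5,0,0,0,0],[0.5,0,0,0,0]],
  ],
)

```text
time: 26.5
tool_pos: [0.5506, 0.0533, 0.1676]
eef_rot: [0.0, 0.617, 0.787, 0.0]
ft_force: [-0.2, 0.6, -0.4]
width: 0.0444
finger_force: 0.0
```

```bash
python3 - <<'E'
from h import *
plan(.3675,.2815,.1,-67.3)
near(.551,.0538,.035,.032)
E
```

```text
t=26.5 psi 13.9 j6 -11 twist 81.2 dx -80.9 dy -281.2 dz 67.6
3155 (np.float64(316.1210776545166), np.float64(228.44152139461173)) mean [0.552  0.0556] rect [552.   55.3] [39.7 39.6] 13.8
```

Emit:
carry_out(
  deltas=[
    [[0.5,0,0,0,10],[0.5,0,0,0,10],[0.5,0,0,0,10],[0.5,0,0,0,10],[0.5,0,0,0,10],[0.5,0,0,0,10],[0.5,0,0,0,10],[0.5,0,0,0,10],[0.5,-13,-47,0,1],[0.5,-13,-47,0,0],[0.5,-13,-47,0,0],[0.5,-14,-47,0,0],[0.5,-14,-47,0,0],[0.5,-14,-46,0,0],[0.5,0,0,35,0],[0.5,0,0,30,0],[0.5,0,0,0,0],[0.5,0,0,0,0]],
  ],
)

```text
time: 28.8
tool_pos: [0.3662, 0.2799, 0.1023]
eef_rot: [0.0, 0.98, 0.198, -0.001]
ft_force: [0.2, -1.1, 0.3]
width: 0.0442
finger_force: 0.0
```

```bash
python3 - <<'E'
from h import *
plan(.3675,.2815,.004,-67.3)
im=near(.3675,.2815,.055,.02)
cv2.imwrite("pics/w6.png",im[...,::-1])
E
```

```text
t=28.8 psi -67.2 j6 101 twist 0.1 dx 1.8 dy -0.9 dz 98.3
5191 (np.float64(315.16779040647276), np.float64(246.57252937776923)) mean [0.3707 0.282 ] rect [369.5 281.3] [75.9 23.6] 22.0
```

View pics/w6.png

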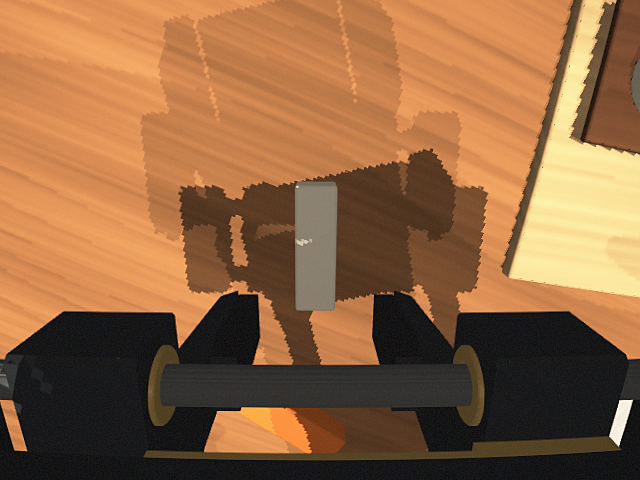

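The white bar is at (316,246), aligned between the fingers. The orange look-alike is at (290,430) and stays out of the way. Grip.

Emit:
carry_out(
  deltas=[
    [[0.5,3,0,45,0],[0.5,0,0,35,0],[0.5,0,0,18,0],[0.5,0,0,0,0],[0,0,0,0,0],[0,0,0,0,0],[0,0,0,0,0],[0,0,0,0,0],[0,0,0,0,0],[0,0,0,0,0],[0,0,0,-30,0],[0,0,0,-50,0],[0,0,0,-50,0],[0,0,0,0,0],[0,0,0,0,0]],
  ],
  newtons=20,
)

```text
time: 30.72
tool_pos: [0.3687, 0.2811, 0.1343]
eef_rot: [0.0, 0.98, 0.198, -0.0]
ft_force: [0.3, -0.2, -0.5]
width: 0.0238
finger_force: 20.0
```

```bash
python3 - <<'E'
from h import *
plan(.4813,.0363,.017,14)
E
```

```text
t=30.7 psi -67.1 j6 101 twist -81.1 dx -264.8 dy 50.0 dz 117.3
```

Emit:
carry_out(
  deltas=[
    [[0,0,0,0,-10],[0,0,0,0,-10],[0,0,0,0,-10],[0,0,0,0,-10],[0,0,0,0,-10],[0,0,0,0,-10],[0,0,0,0,-10],[0,0,0,0,-10],[0,-44,8,0,-1],[0,-44,8,0,0],[0,-44,8,0,0],[0,-44,8,0,0],[0,-44,9,0,0],[0,-44,9,0,0],[0,0,0,35,0],[0,0,0,40,0],[0,0,0,35,0],[0,0,0,0,0],[0,0,0,0,0]],
  ],
)

```text
time: 33.1
tool_pos: [0.4794, 0.0368, 0.0242]
eef_rot: [-0.001, 0.617, 0.787, -0.001]
ft_force: [0.3, 0.4, -0.2]
width: 0.0241
finger_force: 20.0
```

```bash
python3 - <<'E'
from h import *
plan(.4813,.0363,.0175,14)
E
```

```text
t=33.1 psi 13.9 j6 -12 twist -0.1 dx -1.0 dy 1.7 dz 6.7
```

Emit:
carry_out(
  deltas=[
    [[0,-1,2,4,0],[0,0,0,2,0],[0,0,0,0,0],[0.42,0,0,0,0],[0.42,0,0,0,0],[0.42,0,0,0,0],[0.42,0,0,-30,0],[0.42,0,0,-60,0],[0.42,0,0,-60,0],[0.42,-50,0,-20,0],[0.42,-50,0,0,0],[0.42,-50,0,0,0],[0.42,-50,0,0,0],[0.42,-50,0,0,0],[0.42,-50,0,0,0],[0.42,0,0,0,0],[0.42,0,0,0,0]],
  ],
)

```text
time: 35.22
tool_pos: [0.5539, -0.2546, 0.1882]
eef_rot: [-0.001, 0.617, 0.787, 0.0]
ft_force: [-0.6, 0.4, -0.3]
width: 0.0368
finger_force: 0.0
```

```bash
python3 - <<'E'
from h import *
k=robot.get_calibration("top");im,d=robot.get_image("top");w=white(im);P=cloud(k,d)
for nm,x,y,r,zt in [("sq",.551,.054,.033,.032),("bar",.4813,.0363,.042,.032),("fl",.574,-.038,.03,.048),("small",.528,.146,.019,.068)]:
    m=(w>0)&(P[...,2]>zt-.009)&(np.hypot(P[...,0]-x,P[...,1]-y)<r); v,u=np.nonzero(m)
    if len(u)<20: print(nm,len(u));continue
    pl=plane(k,np.c_[u,v].astype(float),zt)[:,:2]; R=cv2.minAreaRect(pl.astype(np.float32)*1000); print(nm,len(u),pl.mean(0).round(4),np.round(R[0],1),np.round(R[1],1),round(R[2],1))
cv2.imwrite("pics/top1.png",cv2.resize(im[150:310,190:390],(800,640)[:2])[:600,:,::-1])
E
```

```text
sq 283 [0.5507 0.0554] [550.8  55.3] [39.1 38.5] 14.0
bar 331 [0.4835 0.0339] [483.6  34. ] [23.2 74.4] 13.7
fl 266 [ 0.5738 -0.0383] [574.9 -38.6] [43.2 41.3] 88.7
small 134 [0.5284 0.1456] [528.8 144.9] [27.1 27. ] 88.7
```

View pics/top1.png

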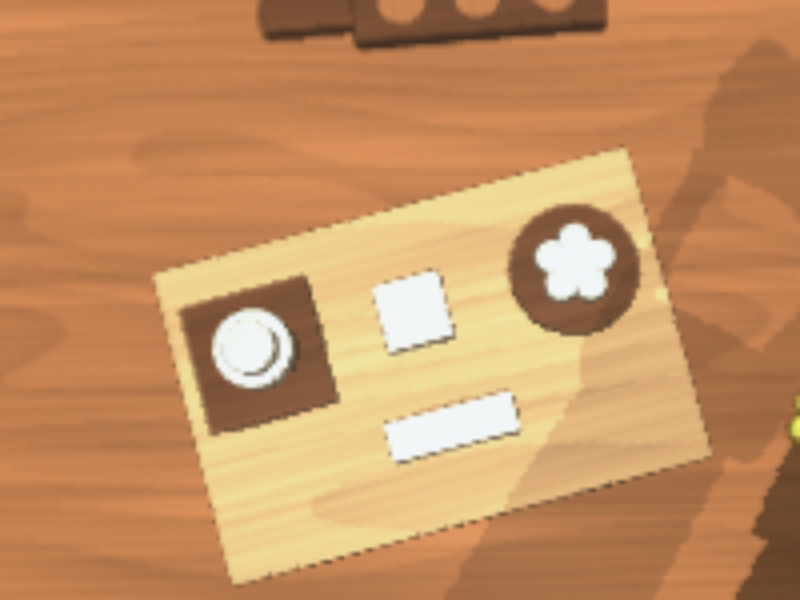

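The crop shows everything in place: stack at (250,348), square at (413,312), bar at (452,428) and flower at (575,262). The measured errors are within about 3 mm, so I'll hand in.

```bash
python3 -c "
from cell import robot
print(robot.hand_in())"
```

```text
the job is handed in; nothing more can be done
None
```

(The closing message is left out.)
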